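# Work the locating block out of the trim checking fixture

### The arm

A 6-joint arm with a two-finger parallel gripper is mounted at the origin on a cart in front of the work surface, level with it; the furniture and walls round the work are solid. World frame = base frame: x ahead of the robot, y to its left, z up, the work surface at z = 0. Lengths are in mm, angles in degrees, forces in N, time in s.
With the tool pointing down it reaches from about 350 to 850 mm from the base axis. Payload 8.1 kg.
Tool frame: the origin (TCP) lies midway between the tips of the shut fingers; the grasp point (between the pads) lies 19 mm behind it; z points along the fingers, y is the line along which they close (so a half turn about z gives the same grasp; the last joint's range is limited). The gripper opens to 85 mm and grips with 20 to 120 N. Pads are 22 mm wide; open, the fingers measure 114 mm over their backs; the gripper's body (76 mm by 85 mm) begins 54 mm behind the grasp point. The pads swing forward as they close: fully open they stand 13 mm farther back than shut.
Start: joints at [70.68, 7.471, 85.268, -0, 87.261, -4.893], TCP at [149.466, 581.09, 231.292] pointing down, gripper open.
Joint ranges: [-169.43, 169.43], [-51.17, 129.36], [1.28, 143.12], [-76.62, 256.62], [0, 156.53], [-152.29, 152.29]. Speed limits (degrees/s): [136.94, 136.94, 159.86, 180, 180, 180].

### API

Orientations are given as [roll, pitch, yaw] about the fixed x, y, z axes, in that order (R = Rz(yaw) Ry(pitch) Rx(roll)).
In Python, from bench import r gives the robot as it stands. The module is installed in compiled form; this text tells all that it offers.
- The arm moves only by the tool jog_arm, never from a script. Its argument "rows" is a list of rows, each a list of 2 entries, a list of its own where there are three numbers: the shift along the tool's x, y, z in mm, then the turn, a rotation vector about the tool's x, y, z in rad. A call has 1 to 10 rows; each row is the pose to reach, as a shift and turn from the pose commanded when the call began, along the tool's axes at that moment; what a row does not reach only later rows make up. A row lasts 1/10 s, in which the tool goes at most 50 mm and 8.59 degrees, less where a joint would pass 70% of its speed; a pose out of reach is approached as far as the arm can. A call with a gripper value outside its range is refused whole. "grip" is the finger opening in mm, from 0 to 85.4, set as the call begins (left out, the last holds). The fingers move at their own pace and stop on an object; "force" is the grip in N (left out, the last holds). Time passes only in rows, so rows that repeat a pose let the fingers close. It gives the time, the measured TCP pose, the force, the opening and the grip force at its end, in the units of the state.
- r.sense(): the state, without advancing time (a new reading comes with each control period).
- r.snapshot(name): name is "side" or "top" or "wrist"; returns (picture, depth): 400x640x3 uint8, blue, green, red; 400x640 float32, mm along the optical axis (not along the pixel's ray), 0 where there is no reading.
- r.camera_params(name): a dict with "fx", "fy", "cx", "cy" (pixels), "dist_coeffs" ([k1, k2, p1, p2, k3] as OpenCV has them; the pictures are not rectified), "pose" (4x4, takes a point from camera to world coordinates); the wrist camera has in their place "tool_from_camera" (4x4, takes a point from camera to tool coordinates, whose origin is the TCP and whose axes are the flange's). Camera axes: x right, y down, z forward; pixel columns grow to the right and rows downward; lengths in mm; the calibration is good to about 2 mm. A picture is of the moment at which its call begins: read the wrist's pose just before it. camera_params takes no time and is no camera call.
- r.hand_in(): hands the job in; it is judged then, once.
The state is a dict: "time": time; "joint_pos": joint angles; "qd": joint speeds; "joint_efforts": joint torques, N m; "tool_pos": TCP position; "tcp_rot": TCP orientation; "ft_force": force on the tool from outside, world axes, zero at the start; "wrist_torque": the same for the moment, N m; "finger_gap": finger opening in mm; "grip_force": force on a finger pad.
Only numpy, scipy, OpenCV 4.12 (cv2) and the standard library are available. Lean on these libraries where they do the work, as an engineer would, in place of code of your own. Each camera call takes 0.05 s, during which the arm holds its last target. There are 200 camera calls.

### The job

The steel locating block of the checking fixture has to come out for a change of model. First turn the fixture's lock ring clockwise (seen from above) by its black upright grip until it stops at the red mark, so that the nest cannot lift; then grip the block by its upper part and rock it side to side between the nest's two spring plungers, leaning hand and block together some seven degrees to each side in turn, with a gentle upward pull, until it works free. Lift it upright just clear of the nest, about 2 cm above the mouth and without touching it, and finish the program still holding it there, with the ring still locked, the nest still in its base and the screwdriver, plug gauge and carton left alone.

Things in the scene. Friction and masses are not known exactly. Their poses are not given: they have to be found in the camera images.
- lock_ring (a joint): angle of the flat aluminium lock ring (knurled, outer diameter 152 mm) about the fixture's vertical axis, rad: 0 open, grows clockwise seen from above, 1.05 is the stop, where its red line meets the red line on the dark square base plate (locked). It turns stiffly, about 2 N at the grip, and stays where it is left. Locked, its two hooks reach over the nest's two ears, 1.5 mm above them.
- ring_grip (a point): half-way up the black upright grip at the end of the ring's lever: round, 18 mm across, from 23 to 73 mm above the table, this point at 50 mm, free all round; 115 mm from the fixture's vertical axis, about which it travels with the ring. The lever stands out beyond the ring, over or just past the edge of the base plate (190 x 190 x 10 mm).
- nest_mouth (a point): centre of the pocket's mouth in the top of the nest, on the fixture's vertical axis, 48 mm above the table. Axes: x roughly ahead, y along the line of the two spring plungers (the way the block is rocked), z up. Pocket 25.6 mm along x, 32 mm along y, 26 mm deep. Nest: aluminium flange 100 mm across with a blue housing 50 x 57 x 26 mm, 0.9 kg, loose in the base plate until the ring is locked.
- plunger_left (a point): where the brass nose of the left spring plunger (+y side of the nest) presses on the seated block: 10 mm below the mouth, 13 mm from the axis. The two plungers hold the block by friction: some 60 N to pull it straight up, under 25 N to tip it by its upper part. A block tipped to this side pivots here and its other side climbs.
- plunger_right (a point): the same point of the right spring plunger (-y side). The block is free of the plungers when it has climbed 16 mm, and its foot leaves the pocket after 26 mm. Flat finger pads hold the block stiffly, so it leans only as far as the hand is leant about the nest's x axis.
- block_center (a point): centre (half-way up) of the locating block: bright steel with a white plastic saddle on top, 24 mm along its x (plain faces, to grip), 26 mm along its y (plunger faces), 84 mm tall, 0.2 kg. At the start it stands on the pocket's floor, 26 mm deep, its axes those of the nest, this point 16 mm above the mouth; its upper 58 mm stand out of the nest.
- screwdriver: screwdriver with red handle, 28 x 198 x 29 mm, lying beside the fixture; leave alone
- plug_gauge: plug gauge with black knurled middle, 22 x 113 x 22 mm, lying behind the fixture; leave alone
- box_blades: small blue and white carton, 35 x 75 x 45 mm, standing behind the fixture to the right; leave alone
Things that resemble listed ones, but are neither listed nor needed, are in the scene too. Leave any pink look-alike of the part that bears block_center alone.

How it is judged:
By the outcome, as a careful person would: the job done as asked, in the order asked, and still so for the second after the job is handed in, while the arm keeps its last pose, push and grip.
It also fails if it takes over 45 s, if anything falls off the work surface, if the arm or the gripper's body presses on something with over 40 N, if the wrist force passes 120 N, or if a joint passes its speed limit or range.

## Working session

There is one attempt and no reset: what is moved stays moved. The work goes in short steps, Python scripts to look and compute and a tool call to move; the robot and the scene stay as the last step left them, time stands still between calls to the robot, and variables do not carry over. Pictures are saved under pics/ and viewed, at most 10 in all, crops included, and the job is handed in when it is done.

Besides the shell and the picture viewer there is one more tool, called after ">>>" as name(argument=value, ...), one argument or row to a line, values as JSON. jog_arm: Moves the arm, as the interface text tells. Its arguments: {"type":"object","properties":{"rows":{"type":"array"},"grip":{"type":"number"},"force":{"type":"number"}},"required":["rows"]}

```bash
mkdir -p pics
cat > h.py <<'E'
import numpy as np, cv2
from bench import r
from scipy.spatial.transform import Rotation as R
def toolT():
    s=r.sense(); T=np.eye(4); T[:3,:3]=R.from_euler('xyz',s['tcp_rot'],degrees=True).as_matrix(); T[:3,3]=s['tool_pos']; return T
def cam(n):
    c=r.camera_params(n); K=np.array([[c['fx'],0,c['cx']],[0,c['fy'],c['cy']],[0,0,1]])
    return K,np.array(c['dist_coeffs']),(np.array(c['pose']) if 'pose' in c else None)
def snap(n):
    K,d,P=cam(n)
    if P is None: P=toolT()@np.array(r.camera_params(n)['tool_from_camera'])
    im,de=r.snapshot(n); np.savez('pics/%s.npz'%n,im=im,de=de,K=K,d=d,P=P); return im,de
def load(n): return np.load('pics/%s.npz'%n)
def world(n,u,v,z=None):
    f=load(n); p=cv2.undistortPoints(np.array([[[u,v]]],float),f['K'],f['d'])[0,0]; ray=np.array([p[0],p[1],1]); P=f['P']
    if z is None: return P[:3,:3]@(ray*f['de'][int(round(v)),int(round(u))])+P[:3,3]
    dr=P[:3,:3]@ray; return P[:3,3]+dr*(z-P[2,3])/dr[2]
def ray(n,u,v):
    f=load(n); p=cv2.undistortPoints(np.array([[[u,v]]],float),f['K'],f['d'])[0,0]
    return f['P'][:3,3],f['P'][:3,:3]@np.array([p[0],p[1],1])
def tri(obs):
    A=np.zeros((3,3));b=np.zeros(3)
    for o in obs:
        c,d=ray(*o); d=d/np.linalg.norm(d); M=np.eye(3)-np.outer(d,d); A+=M;b+=M@c
    return np.linalg.solve(A,b)
def proj(n,p):
    f=load(n); Q=np.linalg.inv(f['P']); return cv2.projectPoints(np.array([p],float),cv2.Rodrigues(Q[:3,:3])[0],Q[:3,3],f['K'],f['d'])[0][0,0]
E
python3 - <<'E'
from h import *
print(r.sense())
for n in ('top','side','wrist'):
    im,de=snap(n); print(n,load(n)['P'].round(2).tolist(),load(n)['K'][0,0])
    cv2.imwrite('pics/%s0.png'%n,im)
E
```

```text
{'time': 0.0, 'joint_pos': array([ 7.06779440e+01,  7.51652269e+00,  8.53284544e+01,  3.38539073e-04,
        8.72621433e+01, -4.89413121e+00]), 'qd': array([-0.0836972 , -0.0104312 , -0.01509559,  0.0811718 ,  0.02844945,
        0.08934697]), 'joint_efforts': array([-1.55294006e-04, -5.69401109e+01, -5.00539327e+01, -2.14433735e-04,
        1.50309806e-02,  1.81267630e-06]), 'tool_pos': array([149.30227889, 580.56130165, 230.23759675]), 'tcp_rot': array([-1.79893299e+02, -9.47584813e-03,  1.65572050e+02]), 'ft_force': array([-0.91194216, -0.9666828 , -0.14151521]), 'wrist_torque': array([-0.053532  ,  0.03762482,  0.0288679 ]), 'grip_force': 0.0, 'finger_gap': 85.21759798176208}
top [[0.02, -1.0, 0.09, 510.98], [-1.0, -0.02, -0.0, 97.65], [0.0, -0.09, -1.0, 938.36], [0.0, 0.0, 0.0, 1.0]] 383.0850693395312
side [[-0.95, -0.2, 0.22, 323.56], [-0.3, 0.63, -0.72, 902.01], [0.01, -0.75, -0.66, 808.48], [0.0, 0.0, 0.0, 1.0]] 516.9825369358266
wrist [[0.25, 0.92, 0.32, 68.08], [0.97, -0.24, -0.08, 602.85], [-0.0, 0.33, -0.94, 373.05], [0.0, 0.0, 0.0, 1.0]] 334.4743550057836
```

View pics/top0.png

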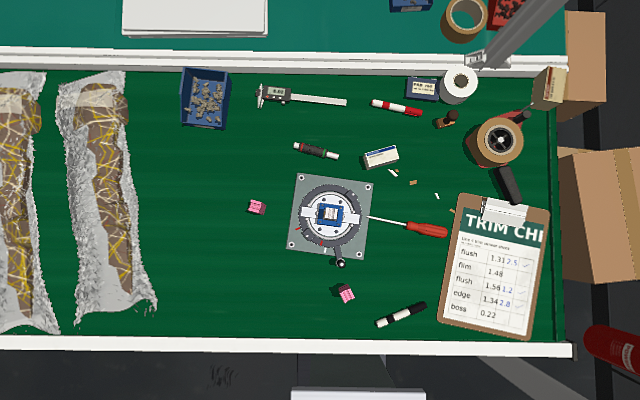

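View pics/side0.png

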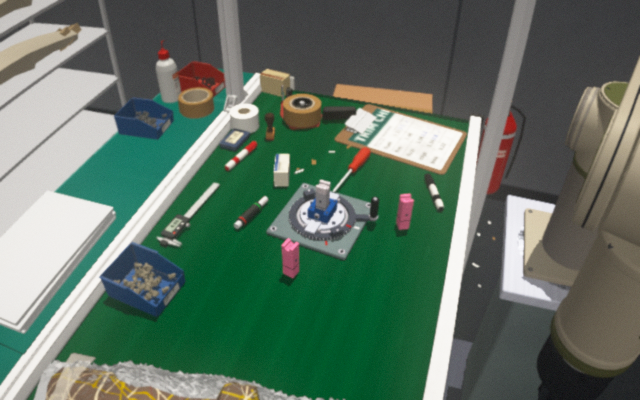

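The fixture is at top (330,216) and side (322,213). The steel block stands in its blue nest. The black grip is at top (341,262) and side (374,208). Block-like candidates are the steel one in the nest at top (330,213), and pink look-alikes at top (257,207) and (347,293). The steel one in the nest fits the description. Next, enlarged crops to confirm.

Run:
```python
from h import *
a=load('top')['im'][165:275,280:390]; b=load('side')['im'][170:260,260:390]
a=cv2.resize(a,None,fx=4,fy=4,interpolation=2); b=cv2.resize(b,None,fx=4,fy=4,interpolation=2)
cv2.imwrite('pics/topc.png',a); cv2.imwrite('pics/sidec.png',b)
```

```text
(no output)
```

View pics/topc.png

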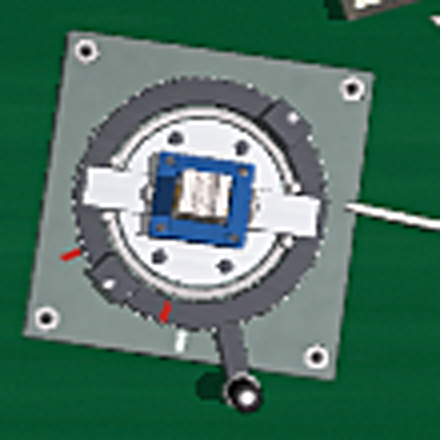

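View pics/sidec.png

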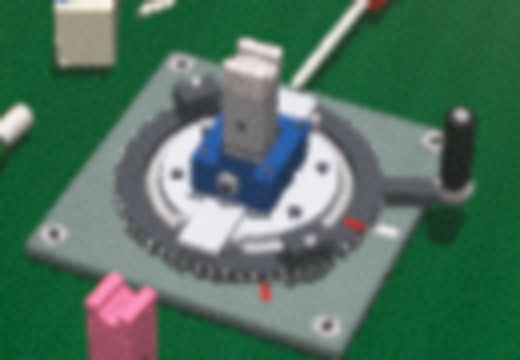

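The crops confirm it. The steel block with the white saddle stands in the blue nest (top crop 206,190). The black grip top is at top crop (243,393). The ring's red line is at (166,312) and the base's at (70,255), so the grip must travel towards +y.

Run:
```python
from h import *
tc=lambda u,v:('top',280+(u+.5)/4-.5,165+(v+.5)/4-.5)
sc=lambda u,v:('side',260+(u+.5)/4-.5,170+(v+.5)/4-.5)
print('grip tri',tri([tc(243,392),sc(460,112)]), 'top z73',world(*tc(243,392),73),'side',world(*sc(460,112),73))
print('blk tri',tri([tc(206,192),sc(252,57)]), world(*tc(206,192),106))
H=[(86,50),(352,88),(317,357),(46,318)]; S=[(437,138),(180,62),(52,234),(327,325)]
w=np.array([world(*tc(*h),10) for h in H]); print(w.round(1),w.mean(0))
w2=np.array([world(*sc(*h),10) for h in S]); print(w2.round(1),w2.mean(0))
f=load('top'); 
for n in('top','side'):
    f=load(n); g=(w.mean(0)); 
    for p in (g+[0,0,96],): print(n,proj(n,p))
v=(w[0]+w[3]-w[1]-w[2]); print('yaw of y',np.degrees(np.arctan2(v[1],v[0]))-90)
v=(w[0]+w[1]-w[2]-w[3]); print('yaw of x',np.degrees(np.arctan2(v[1],v[0])))
# wrist
print(proj('wrist',w.mean(0)), [proj('wrist',q) for q in w])
```

```text
grip tri [452.74359351  48.96387975  77.67962845] top z73 [455.17117866  49.29404196  73.        ] side [450.87361004  42.67362507  73.        ]
blk tri [563.27414602  72.1129068  106.19364576] [564.7110785   72.44309016 106.        ]
[[656.8 144.1  10. ]
 [635.9 -18.8  10. ]
 [472.6   1.5  10. ]
 [493.4 164.9  10. ]] [564.68260959  72.92695261  10.        ]
[[469.6  -3.8  10. ]
 [634.8 -23.5  10. ]
 [654.8 141.5  10. ]
 [491.2 161.3  10. ]] [562.5892829  68.87933    10.       ]
top [330.90256894 212.63453865]
side [321.21141453 183.97827187]
yaw of y -7.263493049078264
yaw of x -7.171500064223949
[102.45075948 453.37582246] [array([160.37803454, 481.13126296]), array([ 81.38719766, 479.7027376 ]), array([ 42.02015932, 421.94024243]), array([128.08307415, 421.51342467])]
```

>>> jog_arm(
  rows=[
    [[-427,-440,30],[0,0,0]],
    [[-427,-440,30],[0,0,0]],
    [[-427,-440,30],[0,0,0]],
    [[-427,-440,30],[0,0,0]],
    [[-427,-440,30],[0,0,0]],
    [[-427,-440,30],[0,0,0]],
    [[-427,-440,30],[0,0,0]],
    [[-427,-440,30],[0,0,0]],
    [[-427,-440,30],[0,0,0]],
    [[-427,-440,30],[0,0,0]],
  ],
  grip=60,
)

```text
time: 1.15
tool_pos: [397.5, 145.4, 206.8]
tcp_rot: [180.0, 0.0, 165.6]
ft_force: [0.2, 0.8, 0.2]
finger_gap: 59.7
grip_force: 0.0
```

>>> jog_arm(
  rows=[
    [[-80,-82,25],[0,0,0]],
    [[-80,-82,25],[0,0,0]],
    [[-80,-82,25],[0,0,0]],
    [[-80,-82,25],[0,0,0]],
    [[-80,-82,25],[0,0,0]],
  ],
)

```text
time: 1.65
tool_pos: [453.7, 48.1, 181.6]
tcp_rot: [180.0, -0.1, 165.5]
ft_force: [-1.3, 0.6, -0.5]
finger_gap: 60.3
grip_force: 0.0
```

Run:
```python
from h import *
im,de=snap('wrist'); s=r.sense(); print(s['tool_pos'],s['tcp_rot'])
cv2.imwrite('pics/w1.png',im)
print('exp grip top',proj('wrist',[453,47,73]),'axis mouth',proj('wrist',[563.7,71,48]), 'blk top',proj('wrist',[563.7,71,106]))
```

```text
[453.67290989  48.68344651 181.8664365 ] [ 1.79981203e+02 -3.08289110e-02  1.65579431e+02]
exp grip top [319.65939135 189.07701705] axis mouth [372.8859065  280.18002215] blk top [382.88477821 320.98305199]
```

View pics/w1.png

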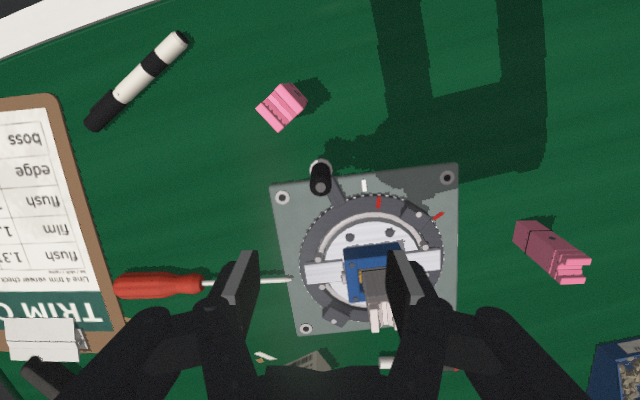

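The wrist view shows the grip top at (320,187), within 2 px of the prediction. Going straight down and gripping.

>>> jog_arm(
  rows=[
    [[0,0,50],[0,0,0]],
    [[0,0,100],[0,0,0]],
    [[0,-1,130],[0,0,0]],
    [[0,-1,145],[0,0,0]],
    [[0,-1,148],[0,0,0]],
    [[0,-1,148],[0,0,0]],
  ],
)

```text
time: 2.3
tool_pos: [453.6, 48.1, 34.2]
tcp_rot: [180.0, -0.0, 165.7]
ft_force: [-0.0, -0.2, 0.6]
finger_gap: 60.1
grip_force: 0.0
```

>>> jog_arm(
  rows=[
    [[0,0,0],[0,0,0]],
    [[0,0,0],[0,0,0]],
    [[0,0,0],[0,0,0]],
    [[0,0,0],[0,0,0]],
    [[0,0,0],[0,0,0]],
    [[0,0,0],[0,0,0]],
    [[0,0,0],[0,0,0]],
    [[0,0,0],[0,0,0]],
  ],
  grip=0,
  force=25,
)

```text
time: 3.1
tool_pos: [454.7, 47.1, 35.1]
tcp_rot: [180.0, 0.1, 165.6]
ft_force: [-1.5, 0.9, 7.4]
finger_gap: 17.6
grip_force: 25.2
```

>>> jog_arm(
  rows=[
    [[4.1,8.9,0],[0,0,0]],
    [[7.4,18.4,0],[0,0,0]],
    [[9.9,28.1,0],[0,0,0]],
    [[11.6,38,0],[0,0,0]],
    [[12.4,48,0],[0,0,0]],
    [[12.3,58,0],[0,0,0]],
    [[11.3,68,0],[0,0,0]],
    [[9.5,77.9,0],[0,0,0]],
    [[6.8,87.6,0],[0,0,0]],
    [[3.3,97,0],[0,0,0]],
  ],
)

```text
time: 4.1
tool_pos: [474.9, 141.9, 34.2]
tcp_rot: [-180.0, -0.0, 165.6]
ft_force: [-3.5, -3.4, 4.4]
finger_gap: 17.5
grip_force: 25.1
```

>>> jog_arm(
  rows=[
    [[-2.1,4.5,0],[0,0,0]],
    [[-4.3,9,0],[0,0,0]],
    [[-6.3,12.5,0],[0,0,0]],
    [[-8.3,16,0],[0,0,0]],
    [[-8.3,16,0],[0,0,0]],
  ],
)

```text
time: 4.6
tool_pos: [476.6, 142.3, 31.8]
tcp_rot: [-178.3, -1.1, 165.6]
ft_force: [-54.7, -72.7, 56.6]
finger_gap: 17.3
grip_force: 49.6
```

>>> jog_arm(
  rows=[
    [[4,-7,0],[0,0,0]],
    [[7,-13,0],[0,0,0]],
    [[7,-13,0],[0,0,0]],
  ],
)

```text
time: 4.9
tool_pos: [476.5, 141.7, 32.8]
tcp_rot: [-179.8, 0.0, 165.5]
ft_force: [3.7, -13.0, -8.1]
finger_gap: 17.4
grip_force: 26.0
```

Run:
```python
from h import *
s=r.sense(); print(s['tool_pos'],s['tcp_rot'],s['ft_force'],s['grip_force'])
a,_=snap('top'); b,_=snap('side')
a=cv2.resize(a[165:275,280:390],None,fx=5,fy=5,interpolation=2); b=cv2.resize(b[160:270,255:365],None,fx=5,fy=5,interpolation=2)
cv2.imwrite('pics/st2.png',np.hstack([a,b])[:, :]) if False else cv2.imwrite('pics/st2.png',cv2.resize(np.hstack([a,b]),(800,400)))
```

```text
[476.50314298 141.69433407  32.79844903] [-1.79818204e+02  3.12810075e-02  1.65503732e+02] [  3.73884568 -13.01758328  -8.14806615] 26.03487253189087
```

View pics/st2.png

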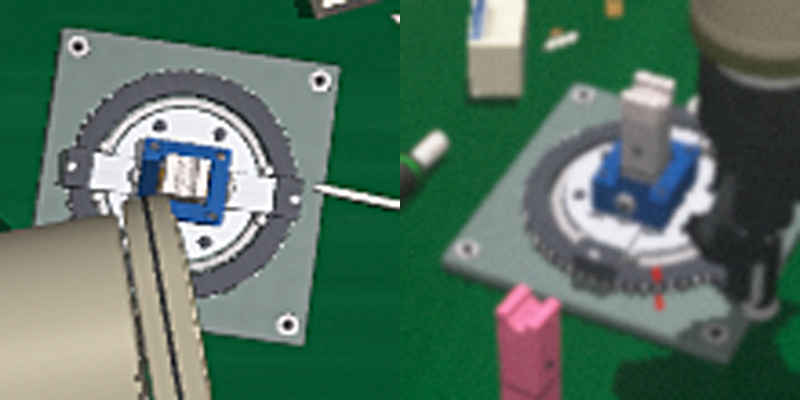

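The red lines meet: side crop ring (658,272), base (658,300). The hooks are over the ears, so the ring is locked. Opening, rising and turning over the block.

>>> jog_arm(
  rows=[
    [[0,0,0],[0,0,0]],
    [[0,0,0],[0,0,0]],
    [[0,0,0],[0,0,0]],
    [[0,0,0],[0,0,0]],
    [[0,0,-30],[0,0,0]],
    [[0,0,-75],[0,0,0]],
    [[0,0,-120],[0,0,0]],
    [[0,0,-150],[0,0,0]],
    [[0,0,-150],[0,0,0]],
  ],
  grip=55,
)

```text
time: 5.9
tool_pos: [480.1, 145.3, 190.1]
tcp_rot: [179.7, 0.5, 165.6]
ft_force: [1.3, 0.5, 0.7]
finger_gap: 55.1
grip_force: 0.0
```

>>> jog_arm(
  rows=[
    [[-103,-47,0],[0,0,1.445]],
    [[-103,-47,0],[0,0,1.445]],
    [[-103,-47,0],[0,0,1.445]],
    [[-103,-47,0],[0,0,1.445]],
    [[-103,-47,0],[0,0,1.445]],
    [[-103,-47,0],[0,0,1.445]],
    [[-103,-47,0],[0,0,1.445]],
    [[-103,-47,0],[0,0,1.445]],
    [[-103,-47,0],[0,0,1.445]],
    [[-103,-47,0],[0,0,1.445]],
  ],
)

```text
time: 6.9
tool_pos: [564.4, 73.4, 182.8]
tcp_rot: [-179.9, 0.0, 82.5]
ft_force: [-0.2, 0.8, -0.2]
finger_gap: 55.2
grip_force: 0.0
```

Run:
```python
from h import *
im,de=snap('wrist'); s=r.sense(); print(s['tool_pos'],s['tcp_rot'],s['joint_pos'].round(1))
for c in ([565,71,106],[565,71,48]): print(proj('wrist',c))
cv2.imwrite('pics/w2.png',cv2.resize(im[130:390,160:500],None,fx=2.2,fy=2.2,interpolation=2))
```

```text
[564.40237854  73.46214622 182.8168369 ] [-1.79928453e+02  3.39723021e-03  8.22222328e+01] [ 2.2  4.3 93.7  0.  82.  10. ]
[323.09362152 208.32816041]
[323.00693065 183.52666625]
```

View pics/w2.png

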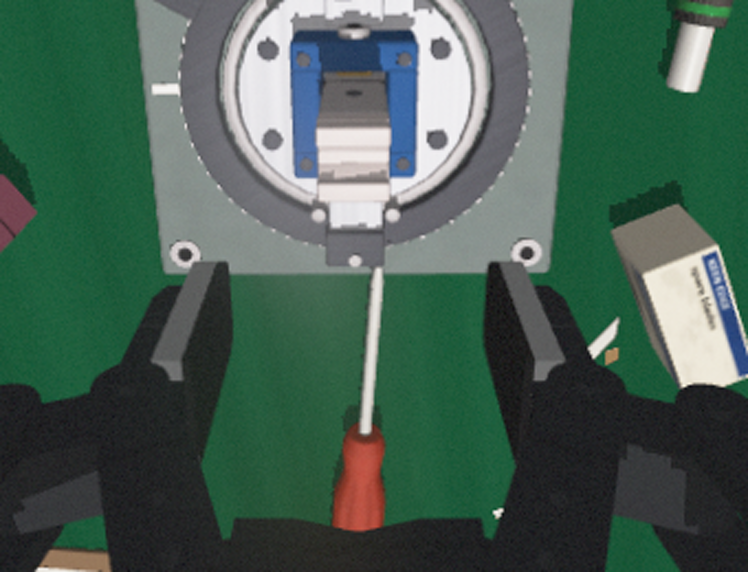

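Wrist crop: the block's saddle is centred at (353,165), between plate screws (184,254) and (527,252). The yaw agrees within 0.3°.

Run:
```python
from h import *
g=lambda u,v:('wrist',160+(u+.5)/2.2-.5,130+(v+.5)/2.2-.5)
T=toolT(); b=world(*g(353,165),106); print(b)
for z in (106,):
  e=[world(*g(u,v),z) for u,v in((316,200),(390,200),(353,128),(353,203))]; print(np.round(e,1))
print('front steel face foot edge',world(*g(353,80),48+1), 'housing centre',(world(*g(302,35),48)+world(*g(406,165),48)+world(*g(406,38),48)+world(*g(303,165),48))/4)
h=[world(*g(184,254),10),world(*g(527,252),10)]; print(h)
print('tool shift', np.linalg.inv(T)@np.append(b,1))
```

```text
[563.32617545  73.97228777 106.        ]
[[549.8  63.4 106. ]
 [573.6  60.3 106. ]
 [565.   86.3 106. ]
 [561.5  60.8 106. ]]
front steel face foot edge [564.69632379  87.07354361  49.        ] housing centre [563.92348643  77.68697125  48.        ]
[array([470.60975953,   2.16033559,  10.        ]), array([634.78508639, -18.4666393 ,  10.        ])]
tool shift [ 0.36435939 -1.03941618 76.81817328  1.        ]
```

>>> jog_arm(
  rows=[
    [[0,-1,40],[0,0,-0.004]],
    [[0,-1,75],[0,0,-0.004]],
    [[0,-1,100],[0,0,-0.004]],
    [[0,-1,114],[0,0,-0.004]],
    [[0,-1,117],[0,0,-0.004]],
    [[0,-1,117],[0,0,-0.004]],
  ],
)

```text
time: 7.55
tool_pos: [564.0, 73.4, 67.1]
tcp_rot: [-180.0, -0.0, 83.1]
ft_force: [1.2, 0.3, -0.1]
finger_gap: 55.3
grip_force: 0.0
```

>>> jog_arm(
  rows=[
    [[0,0,0],[0,0,0]],
    [[0,0,0],[0,0,0]],
    [[0,0,0],[0,0,0]],
    [[0,0,0],[0,0,0]],
    [[0,0,0],[0,0,0]],
    [[0,0,0],[0,0,0]],
    [[0,0,0],[0,0,0]],
    [[0,0,0],[0,0,0]],
  ],
  grip=0,
  force=90,
)

```text
time: 8.35
tool_pos: [564.3, 73.5, 68.8]
tcp_rot: [179.9, -0.0, 83.0]
ft_force: [-5.4, 1.0, 7.7]
finger_gap: 22.9
grip_force: 89.6
```

>>> jog_arm(
  rows=[
    [[1.2,0,-0.8],[0,-0.04,0]],
    [[2.5,0,-1.7],[0,-0.082,0]],
    [[3.7,0,-2.6],[0,-0.125,0]],
    [[3.7,0,-2.6],[0,-0.125,0]],
    [[3.7,0,-2.6],[0,-0.125,0]],
  ],
  force=110,
)

```text
time: 8.85
tool_pos: [564.7, 77.3, 70.0]
tcp_rot: [180.0, 7.1, 83.1]
ft_force: [-0.2, 1.2, -0.1]
finger_gap: 23.0
grip_force: 109.1
```

```bash
cat > rows.py <<'E'
import sys, numpy as np
a,h0,b,h1,n=map(float,sys.argv[1:])   # lean (rad about tool y), climb; from, to
p=lambda w,h: np.array([-(29+h)*np.sin(w),-(29+h)*np.cos(w)])
M=np.array([[np.cos(a),np.sin(a)],[-np.sin(a),np.cos(a)]])
for s in np.linspace(0,1,int(n)+1)[1:]:
    w=a+(b-a)*s; d=M.T@(p(w,h0+(h1-h0)*s)-p(a,h0)); print([[round(d[0],1),0,round(d[1],1)],[0,round(w-a,3),0]])
E
for k in "-.125 2.8 .125 6.0" ".125 6 -.125 9.2" "-.125 9.2 .125 12.4" ".125 12.4 -.125 15.6" "-.125 15.6 .125 18.8"; do echo "# $k"; python3 rows.py $k 5; done
```

```text
# -.125 2.8 .125 6.0
[[np.float64(-1.6), 0, np.float64(-0.6)], [0, np.float64(0.05), 0]]
[[np.float64(-3.3), 0, np.float64(-1.1)], [0, np.float64(0.1), 0]]
[[np.float64(-5.0), 0, np.float64(-1.5)], [0, np.float64(0.15), 0]]
[[np.float64(-6.8), 0, np.float64(-1.9)], [0, np.float64(0.2), 0]]
[[np.float64(-8.7), 0, np.float64(-2.1)], [0, np.float64(0.25), 0]]
# .125 6 -.125 9.2
[[np.float64(1.8), 0, np.float64(-0.6)], [0, np.float64(-0.05), 0]]
[[np.float64(3.6), 0, np.float64(-1.1)], [0, np.float64(-0.1), 0]]
[[np.float64(5.5), 0, np.float64(-1.5)], [0, np.float64(-0.15), 0]]
[[np.float64(7.5), 0, np.float64(-1.8)], [0, np.float64(-0.2), 0]]
[[np.float64(9.5), 0, np.float64(-2.0)], [0, np.float64(-0.25), 0]]
# -.125 9.2 .125 12.4
[[np.float64(-1.9), 0, np.float64(-0.6)], [0, np.float64(0.05), 0]]
[[np.float64(-3.9), 0, np.float64(-1.1)], [0, np.float64(0.1), 0]]
[[np.float64(-6.0), 0, np.float64(-1.5)], [0, np.float64(0.15), 0]]
[[np.float64(-8.1), 0, np.float64(-1.7)], [0, np.float64(0.2), 0]]
[[np.float64(-10.2), 0, np.float64(-1.9)], [0, np.float64(0.25), 0]]
# .125 12.4 -.125 15.6
[[np.float64(2.1), 0, np.float64(-0.6)], [0, np.float64(-0.05), 0]]
[[np.float64(4.3), 0, np.float64(-1.1)], [0, np.float64(-0.1), 0]]
[[np.float64(6.5), 0, np.float64(-1.4)], [0, np.float64(-0.15), 0]]
[[np.float64(8.7), 0, np.float64(-1.7)], [0, np.float64(-0.2), 0]]
[[np.float64(11.0), 0, np.float64(-1.8)], [0, np.float64(-0.25), 0]]
# -.125 15.6 .125 18.8
[[np.float64(-2.3), 0, np.float64(-0.6)], [0, np.float64(0.05), 0]]
[[np.float64(-4.6), 0, np.float64(-1.1)], [0, np.float64(0.1), 0]]
[[np.float64(-7.0), 0, np.float64(-1.4)], [0, np.float64(0.15), 0]]
[[np.float64(-9.4), 0, np.float64(-1.6)], [0, np.float64(0.2), 0]]
[[np.float64(-11.8), 0, np.float64(-1.7)], [0, np.float64(0.25), 0]]
```

>>> jog_arm(
  rows=[
    [[-1.6,0,-0.6],[0,0.05,0]],
    [[-3.3,0,-1.1],[0,0.1,0]],
    [[-5,0,-1.5],[0,0.15,0]],
    [[-6.8,0,-1.9],[0,0.2,0]],
    [[-8.7,0,-2.1],[0,0.25,0]],
    [[-8.7,0,-2.1],[0,0.25,0]],
    [[-8.7,0,-2.1],[0,0.25,0]],
  ],
)

```text
time: 9.55
tool_pos: [563.2, 68.0, 72.6]
tcp_rot: [180.0, -7.1, 82.9]
ft_force: [2.0, 1.3, -5.3]
finger_gap: 22.8
grip_force: 108.7
```

```bash
python3 -c "
from h import *
s=r.sense(); print(s['tool_pos'],s['tcp_rot'],s['ft_force'],s['finger_gap'])
b,_=snap('side'); cv2.imwrite('pics/s3.png',cv2.resize(b[130:260,255:415],None,fx=4,fy=4,interpolation=2))"
```

```text
[563.20398463  67.99328945  72.56717775] [179.99883215  -7.11728107  82.9281151 ] [ 2.01826791  1.34339576 -5.25373098] 22.812513247949674
```

View pics/s3.png

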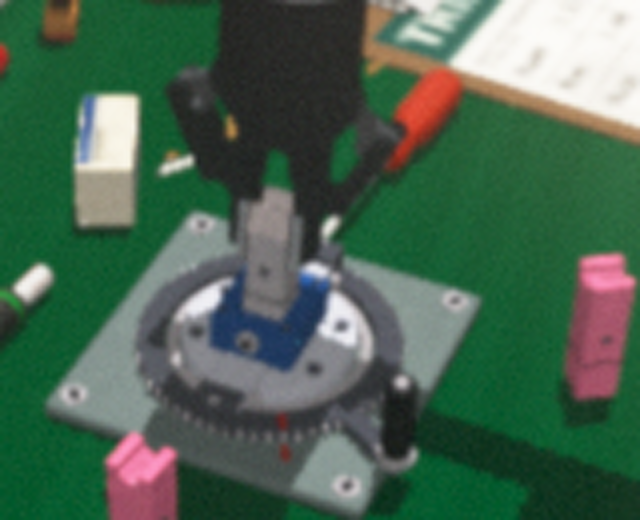

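The block leans with the hand (270,250). The nest is level, and the red lines still meet at (285,425)-(285,452). Continuing.

>>> jog_arm(
  rows=[
    [[1.8,0,-0.6],[0,-0.05,0]],
    [[3.6,0,-1.1],[0,-0.1,0]],
    [[5.5,0,-1.5],[0,-0.15,0]],
    [[7.5,0,-1.8],[0,-0.2,0]],
    [[9.5,0,-2.0],[0,-0.25,0]],
    [[9.5,0,-2.0],[0,-0.25,0]],
    [[9.5,0,-2.0],[0,-0.25,0]],
  ],
)

```text
time: 10.3
tool_pos: [563.9, 78.6, 75.2]
tcp_rot: [-179.9, 7.1, 83.1]
ft_force: [1.1, 0.3, -8.5]
finger_gap: 22.8
grip_force: 108.7
```

>>> jog_arm(
  rows=[
    [[-1.9,0,-0.6],[0,0.05,0]],
    [[-3.9,0,-1.1],[0,0.1,0]],
    [[-6,0,-1.5],[0,0.15,0]],
    [[-8.1,0,-1.7],[0,0.2,0]],
    [[-10.2,0,-1.9],[0,0.25,0]],
    [[-10.2,0,-1.9],[0,0.25,0]],
    [[-10.2,0,-1.9],[0,0.25,0]],
  ],
)

```text
time: 11.0
tool_pos: [562.7, 67.7, 78.9]
tcp_rot: [-180.0, -7.2, 82.9]
ft_force: [-1.4, 3.6, -4.6]
finger_gap: 22.2
grip_force: 109.0
```

>>> jog_arm(
  rows=[
    [[2.1,0,-0.6],[0,-0.05,0]],
    [[4.3,0,-1.1],[0,-0.1,0]],
    [[6.5,0,-1.4],[0,-0.15,0]],
    [[8.7,0,-1.7],[0,-0.2,0]],
    [[11,0,-1.8],[0,-0.25,0]],
    [[11,0,-1.8],[0,-0.25,0]],
    [[11,0,-1.8],[0,-0.25,0]],
  ],
)

```text
time: 11.7
tool_pos: [563.9, 78.6, 81.4]
tcp_rot: [-179.9, 7.1, 83.1]
ft_force: [0.1, -2.1, -11.8]
finger_gap: 22.5
grip_force: 108.9
```

>>> jog_arm(
  rows=[
    [[-2.3,0,-0.6],[0,0.05,0]],
    [[-4.6,0,-1.1],[0,0.1,0]],
    [[-7,0,-1.4],[0,0.15,0]],
    [[-9.4,0,-1.6],[0,0.2,0]],
    [[-11.8,0,-1.7],[0,0.25,0]],
    [[-11.8,0,-1.7],[0,0.25,0]],
    [[-11.8,0,-1.7],[0,0.25,0]],
  ],
)

```text
time: 12.4
tool_pos: [562.9, 66.4, 85.9]
tcp_rot: [-180.0, -7.1, 82.9]
ft_force: [-5.7, -1.6, -0.7]
finger_gap: 22.5
grip_force: 110.7
```

```bash
python3 rows.py .125 18.8 0 20.5 3
```

```text
[[np.float64(2.0), 0, np.float64(-0.5)], [0, np.float64(-0.042), 0]]
[[np.float64(4.1), 0, np.float64(-1.0)], [0, np.float64(-0.083), 0]]
[[np.float64(6.2), 0, np.float64(-1.3)], [0, np.float64(-0.125), 0]]
```

>>> jog_arm(
  rows=[
    [[2,0,-0.5],[0,-0.042,0]],
    [[4.1,0,-1],[0,-0.083,0]],
    [[6.2,0,-1.3],[0,-0.125,0]],
    [[6.2,0,-1.3],[0,-0.125,0]],
    [[6.2,0,-1.3],[0,-0.125,0]],
  ],
)

```text
time: 12.9
tool_pos: [564.2, 73.4, 88.3]
tcp_rot: [179.9, 0.1, 83.1]
ft_force: [-4.1, -2.2, 0.5]
finger_gap: 22.7
grip_force: 110.6
```

>>> jog_arm(
  rows=[
    [[0,0,-1],[0,0,0]],
    [[0,0,-2],[0,0,0]],
    [[0,0,-2],[0,0,0]],
  ],
)

```text
time: 13.2
tool_pos: [564.1, 73.3, 89.7]
tcp_rot: [180.0, -0.0, 83.0]
ft_force: [-3.1, -0.1, -1.6]
finger_gap: 22.7
grip_force: 110.4
```

>>> jog_arm(
  rows=[
    [[0,-0.3,-3],[0,0,0]],
    [[0,-0.3,-6],[0,0,0]],
    [[0,-0.3,-10],[0,0,0]],
    [[0,-0.3,-15],[0,0,0]],
    [[0,-0.3,-20],[0,0,0]],
    [[0,-0.3,-24.5],[0,0,0]],
    [[0,-0.3,-24.5],[0,0,0]],
    [[0,-0.3,-24.5],[0,0,0]],
  ],
)

```text
time: 14.0
tool_pos: [563.7, 73.2, 114.0]
tcp_rot: [180.0, -0.0, 83.0]
ft_force: [-0.9, 0.4, -1.9]
finger_gap: 22.7
grip_force: 110.4
```

```bash
python3 -c "
from h import *
s=r.sense(); print(s['tool_pos'],s['tcp_rot'],s['ft_force'],s['finger_gap'])
b,_=snap('side'); cv2.imwrite('pics/s4.png',cv2.resize(b[120:250,270:400],None,fx=4.5,fy=4.5,interpolation=2))
for z in (48,68,110,152): print(z,(proj('side',[564,73,z])-[270,120])*4.5)"
```

```text
[563.66046961  73.17414652 114.02878003] [ 1.79975184e+02 -4.69873210e-03  8.30083330e+01] [-0.89221063  0.3737397  -1.94970896] 22.65300645936986
48 [229.76716195 379.27063769]
68 [230.44483146 348.57773496]
110 [231.91459968 281.77148162]
152 [233.44996206 211.63088734]
```

View pics/s4.png

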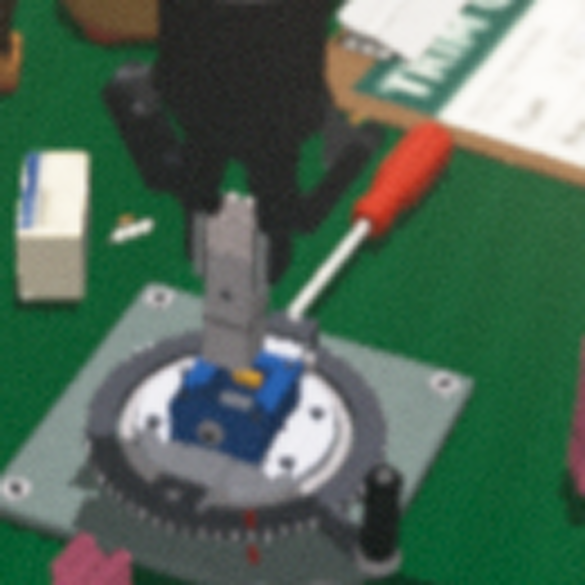

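The block hangs upright. Its foot's front edge at (228,365) matches the prediction of about (230,366) for 20 mm above the mouth. The brass plungers are visible below it at (248,377), and the red lines still meet at (250,520)-(252,553).

```bash
python3 -c "
from bench import r
print(r.hand_in())"
```

```text
the job is handed in; nothing more can be done
None
```

I locked the ring at its red mark, rocked the block free and handed the job in with the arm holding it upright, by the side camera about 20 mm above the nest mouth, the nest still in its base and nothing else touched; turning the ring against its stop briefly pushed the wrist force to about 107 N, under the 120 N limit.

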